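# Press a medal capsule shut on the arbor press

## Task

Close the medal capsule that waits in the arbor press: with a fingertip, and without gripping anything, push the press's handle down until the capsule's lid is fully home, then let the handle ride back up under your finger to its rest, not fly up. Shut the lid only with the press, leave the capsule in its nest, and leave the things around the press where they are.

Things in the scene. Friction and masses are not known exactly. Their poses are not given: they have to be found in the camera images.
- press: Small blue-grey cast-iron arbor press, bolted down. Base 200 x 115 mm, C-shaped frame 210 mm high, head 58 mm wide. Origin: middle of the base's underside, on the bench; z up; its open front looks along its own -x. Ram axis at x = -30 mm, y = 0; head's front face at x = -65 mm. The steel ram has a white pad 44 mm across; its top is 255 mm above the bench.
- handle_pivot (a point): Point on the axis of the handle's hub, in the plane in which the handle swings: 58 mm to the press's own -y side of its middle plane, x = -6 mm, 180 mm above the bench. The axis runs along the press's own y.
- handle_knob (a point): Centre of the black ball knob (28 mm) at the handle's end, 200 mm from handle_pivot. The handle is a straight round steel bar 12 mm thick, hub to knob, in front of the press. Pushed straight down 120 mm in front of the hub it takes 2 to 4 N at first, about 7 N while the lid goes in, then meets the stop.
- handle (a joint): Angle of the handle, rad. 0 at rest: the bar rises 45 degrees from the hub towards the press's front. It grows as the bar is pushed down: 0.785 is level, 1.05 (15 degrees below level) the depth stop. A spring lifts it back to 0; let go when down, it flies up (free, over 3 rad/s). Each rad lowers the ram 16 mm: the pad meets the lid at about 0.75, the lid is home at about 1.0.
- capsule: Lower half of the round medal capsule: dark cup 50 mm across, 5 mm high, with a brass medal in it; loose in a white nylon nest (recess 4 mm deep) on the press's anvil, right under the ram. Origin: middle of its underside, 55 mm above the bench; z up.
- lid (a joint): How far the clear lid (49 mm across, 5 mm thick) has been pushed on to the capsule, m: 0 to 0.001 at the start (standing 4 mm proud), 0.004 fully home. It goes on stiffly (14 N) and stays where it is left.
- done_capsule: A finished, closed capsule with a silver medal, 50 mm across, 10 mm high, lying on the bench; to be left alone. Origin: middle of its underside.
- brass_cup: Stepped brass turning, 48 mm across, 18 mm high, standing on the bench; to be left alone. Origin: middle of its underside.
- bottle: Amber bottle with black cap, 38 mm across, 85 mm high, standing on the bench; to be left alone. Origin: middle of its underside.
- tin: Open sheet-metal tin of coins, 130 x 190 x 38 mm, standing on the bench; to be left alone. Origin: middle of its underside.

How it is judged:
On the way, in this order (a step that is already met when the one before it is completed fails the run):
1. the handle is pushed down by the fingers and the lid is fully home (value of joint lid above 0.0035 m and value of joint handle above 0.85 rad and contact force between the fingers and handle above 0.5 N), for 0.1 s.
2. the handle is back up at its rest (value of joint handle below 0.06 rad), for 0.2 s.
At the end, for the whole second after the job is handed in: The capsule lies in its nest (moved less than 5 mm, level) with its lid home to within 0.6 mm, the handle is back at its upper rest (within 0.06 rad), and the other things stand within 10 mm of where they were (value of joint lid above 0.0034 m and value of joint handle below 0.06 rad and distance of capsule from where it was at the start of the episode below 0.005 m and angle between capsule's own z axis and vertical below 0.1 rad and distance of each of done_capsule, brass_cup, bottle, tin from where it was at the start of the episode below 0.01 m and linear speed of capsule below 0.01 m/s); the robot touches nothing.
It fails at once if the handle or its knob is taken between the fingers instead of pushed (x of the grasp point in the frame of handle between 0.03 and 0.215 m and y of the grasp point in the frame of handle between -0.01 and 0.01 m and z of the grasp point in the frame of handle between -0.014 and 0.014 m).
It fails at once if the handle flies up (faster than 3 rad/s) (velocity of joint handle below -3 rad/s).
It fails at once if the robot touches the capsule or its lid (contact force between any of the fingers, the arm and capsule above 0.3 N).
It fails at once if the capsule is lifted or shifted out of its nest (distance of capsule from where it was at the start of the episode above 0.006 m).
It fails at once if a thing beside the press is lifted, carried or knocked (distance of any of done_capsule, brass_cup, bottle, tin from where it was at the start of the episode above 0.015 m).
It also fails if it takes over 40 s, if anything falls off the work surface, if the arm or the gripper's body presses on something with over 40 N, if the wrist force passes 120 N, or if a joint passes its speed limit or range.

## Robot

A 6-joint arm with a two-finger parallel gripper is mounted at the origin on the work surface. World frame = base frame: x ahead of the robot, y to its left, z up, the work surface at z = 0. Lengths are in m, angles in rad, forces in N, time in s.
With the tool pointing down it reaches from about 0.375 to 0.825 m from the base axis. Payload 5.5 kg.
Tool frame: the origin (TCP) lies on the centre line of the jaws, within the pads' length; the fingertips stand 25 mm ahead of it and the grasp point (between the pads) lies 6 mm ahead of it; z points along the fingers, y is the line along which they close (so a half turn about z gives the same grasp; the last joint's range is limited). The gripper opens to 85 mm and grips with 20 to 120 N. Pads are 22 mm wide; open, the fingers measure 114 mm over their backs; the gripper's body (76 mm by 85 mm) begins 54 mm behind the grasp point. The pads swing forward as they close: fully open they stand 13 mm farther back than shut.
Start: joints at [-1.219, 0.314, -0.047, 1.21, 0, 1.571], TCP at [0.207, -0.563, 0.256] pointing down, gripper open.
Joint ranges: [-2.67, 2.67], [-0.69, 1.73], [-1.03, 1.25], [-2.08, 2.16], [-1.42, 1.45], [-3.14, 3.14]. Speed limits (rad/s): [2.39, 2.39, 3.01, 3.14, 3.14, 3.14].

## Interface

Orientations are given as [roll, pitch, yaw] about the fixed x, y, z axes, in that order (R = Rz(yaw) Ry(pitch) Rx(roll)).
In Python, from rig import manip, read_camera gives the robot as it stands.
- The arm moves only by the tool arm_command, never from a script. Its argument "moves" is a list of rows, each an object of numbers: "dx", "dy", "dz": the shift along the tool's x, y, z normalised to -1 to 1, where 1 is 0.025 m; "ax", "ay", "az": the turn, a rotation vector about the tool's x, y, z normalised to -1 to 1, where 1 is 6 degrees; "gripper": the closure in counts, from 0 (fully open) to 255 (shut). A call has 1 to 20 rows; each row shifts and turns the commanded pose from where the row before left it, along the tool's axes as they then stand; what a row does not reach is not made up. A row lasts 1/12 s, in which the tool goes at most 41.7 mm and 7.16 degrees, less where a joint would pass 70% of its speed; a pose out of reach is approached as far as the arm can. A call with a number of a shift or a turn outside -1 to 1 is refused whole. A call with a gripper value outside its range is refused whole. The fingers move at their own pace and stop on an object; "newtons" is the grip in N (left out, the last holds). Time passes only in rows, so rows that do not move let the fingers close. It gives the time, the measured TCP pose, the force, the opening and the grip force at its end, in the units of the state.
- manip.get_state(): the state, without advancing time (a new reading comes with each control period).
- read_camera(name): name is "scene" or "side" or "wrist"; returns a dict with "img" (480x640x3 uint8, blue, green, red), "z_map" (480x640 float32, m along the optical axis (not along the pixel's ray), 0 where there is no reading), "K" (3x3 intrinsics, pixels), "D" ([k1, k2, p1, p2, k3] as OpenCV has them; the pictures are not rectified), "rvec" (rotation vector, rad) and "tvec" (3), from world to camera coordinates, as OpenCV has them; the wrist camera has in their place "T_tool_cam" (4x4, takes a point from camera to tool coordinates, whose origin is the TCP and whose axes are the flange's). Camera axes: x right, y down, z forward; pixel columns grow to the right and rows downward; lengths in m; the calibration is good to about 2 mm. A picture is of the moment at which its call begins: read the wrist's pose just before it.
- manip.finish_job(): hands the job in; it is judged then, once.
The state is a dict: "time_s": time; "q": joint angles; "qd": joint speeds; "joint_efforts": joint torques, N m; "tool_pos": TCP position; "ee_rot": TCP orientation; "force": force on the tool from outside, world axes, zero at the start; "torque": the same for the moment, N m; "grip_width": finger opening in m; "gripper_force": force on a finger pad.
Only numpy, scipy, OpenCV 4.12 (cv2) and the standard library are available. Lean on these libraries where they do the work, as an engineer would, in place of code of your own. Each camera call takes 0.05 s, during which the arm holds its last target. There are 200 camera calls.

## Working session

There is one attempt and no reset: what is moved stays moved. The work goes in short steps, Python scripts to look and compute and a tool call to move; the robot and the scene stay as the last step left them, time stands still between calls to the robot, and variables do not carry over. Pictures are saved under pics/ and viewed, at most 10 in all, crops included, and the job is handed in when it is done.

Besides the shell and the picture viewer there is one more tool, called after "Emit:" by a JSON object that holds its "method" and its "body". arm_command: Moves the arm, as the interface text tells. Scaled input: -1 to 1 covers 0.025 m each way for a shift and 6 degrees each way for a turn. Its arguments: {"type":"object","properties":{"moves":{"type":"array"},"newtons":{"type":"number"}},"required":["moves"]}

```bash
mkdir -p pics; ls
python3 - <<'E'
from rig import manip, read_camera
import cv2,numpy as np
for n in("scene","side"):
    c=read_camera(n);cv2.imwrite(f"pics/{n}0.png",c["img"]);np.savez(f"{n}0.npz",**c)
s=manip.get_state();print(s)
E
```

```text
pics
{'time_s': 0.1, 'q': array([-1.21900195e+00,  3.14136288e-01, -4.79738059e-02,  1.21016814e+00,
       -1.44322975e-05,  1.57080301e+00]), 'qd': array([-0.00013539, -0.0013851 ,  0.00249093, -0.00058195, -0.00046292,
        0.00115951]), 'joint_efforts': array([ 1.69436898e-03, -5.40765774e+01,  3.40541983e+01,  1.11820875e-02,
        2.76551475e-05,  1.47536724e-05]), 'tool_pos': array([ 0.20658526, -0.56281836,  0.25553445]), 'ee_rot': array([-3.14011075e+00,  1.44421847e-05,  3.51787714e-01]), 'force': array([0.00703095, 0.23504679, 0.6173031 ]), 'torque': array([0.01176319, 0.0379498 , 0.01640948]), 'gripper_force': 0.0, 'grip_width': 0.0852439319063139}
```

View pics/scene0.png

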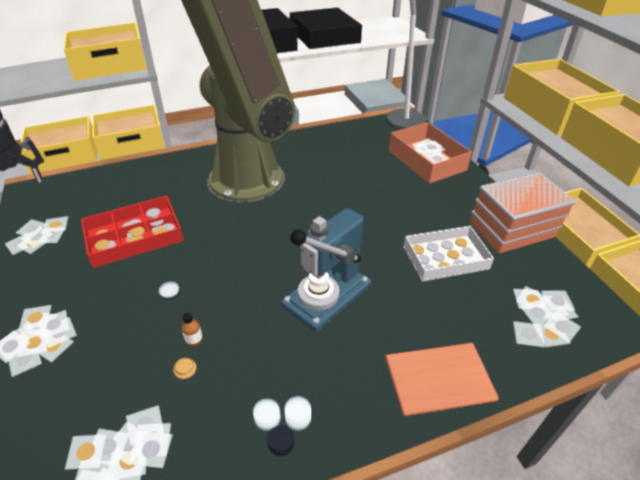

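View pics/side0.png

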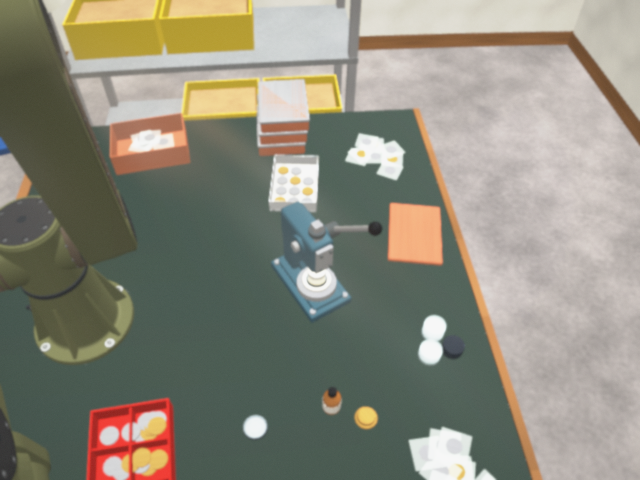

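The press is in the middle of the bench. In the scene view the knob is at about (298,237), the hub at (352,257) and the nest at (319,290). In the side view the knob is at (375,228), the nest at (317,282) and the front base corners at about (313,316) and (348,296).

```bash
cat > h.py <<'E'
import numpy as np,cv2
def cloud(c):
    K,D=c["K"],c["D"];h,w=c["z_map"].shape
    u,v=np.meshgrid(np.arange(w),np.arange(h))
    p=cv2.undistortPoints(np.stack([u,v],-1).reshape(-1,1,2).astype(float),K,D).reshape(h,w,2)
    z=c["z_map"];P=np.dstack([p*z[...,None],z])
    R=cv2.Rodrigues(c["rvec"])[0]
    W=(P-c["tvec"].reshape(3))@R
    W[z==0]=np.nan
    return W
E
python3 - <<'E'
from h import *
for n,pts in(("scene",dict(knob=(298,237),hub=(352,257),nest=(319,300),c1=(287,300),c2=(317,323),c3=(369,284),capbar=(320,243),mid=(330,247),tin=(448,252),bottle=(188,318),cup=(185,366),done=(169,289))),("side",dict(knob=(375,228),nest=(317,290),c1=(313,315),c2=(347,296),c3=(275,263),bar=(345,229),hub=(320,228),tin=(295,183),bottle=(333,392),cup=(366,416),done=(255,426)))):
    c=dict(np.load(n+"0.npz"));W=cloud(c)
    for k,(u,v) in pts.items(): print(n,k,np.nanmedian(W[v-1:v+2,u-1:u+2].reshape(-1,3),axis=0).round(3))
    img=c["img"].astype(int)
    # press cloud: blue-grey pixels
    b,g,r=img[...,0],img[...,1],img[...,2]
    m=(b-r>25)&(W[...,2]<0.04)&(W[...,2]>.008)&(abs(W[...,0]-0.6)<.4)
    q=W[m];print(len(q))
    if len(q)>50:
        print(cv2.minAreaRect(q[:,:2].astype(np.float32)),np.percentile(q[:,2],[10,50,90]))
    kn=(img.max(2)<60)&(W[...,2]>.25)&(W[...,2]<.4)
    q=W[kn];print("dark",len(q),np.median(q,0) if len(q) else 0)
E
```

```text
scene knob [ 0.674 -0.045  0.331]
scene hub [0.609 0.092 0.177]
scene nest [0.593 0.027 0.05 ]
scene c1 [ 0.549 -0.036  0.028]
scene c2 [0.632 0.007 0.024]
scene c3 [0.558 0.17  0.015]
scene capbar [0.644 0.006 0.275]
scene mid [0.632 0.031 0.247]
scene tin [0.522 0.417 0.011]
scene bottle [ 0.572 -0.258  0.084]
scene cup [ 0.641 -0.288  0.021]
scene done [ 0.404 -0.291  0.012]
1594
((0.5479192733764648, 0.062347523868083954), (0.11770143359899521, 0.20074914395809174), 26.774202346801758) [0.01609493 0.02336252 0.03256467]
dark 2388 [ 0.18348119 -0.04162592  0.31951689]
side knob [ 0.662 -0.052  0.333]
side nest [0.558 0.002 0.058]
side c1 [ 0.545 -0.044  0.023]
side c2 [0.63  0.    0.025]
side c3 [0.463 0.115 0.027]
side bar [0.62  0.032 0.237]
side hub [0.566 0.028 0.25 ]
side tin [0.532 0.411 0.01 ]
side bottle [ 0.566 -0.265  0.085]
side cup [ 0.634 -0.296  0.019]
side done [ 0.403 -0.293  0.011]
1336
((0.544074535369873, 0.061326220631599426), (0.11617596447467804, 0.20343735814094543), 27.564645767211914) [0.01864005 0.02487677 0.03378003]
dark 111 [ 0.66061326 -0.05227762  0.33041039]
```

The press is centred at about (0.546, 0.062) with its front facing (0.459, -0.889). That puts the pivot at (0.600, 0.083) and the knob at (0.665, -0.043, 0.321), which matches the depth data. Next I close the fingers, rise, turn so that tool y lies along the swing plane, and travel.

Emit:
{"method": "arm_command", "body": {"moves": [{"dz": -1,"az": -0.6,"gripper": 255},{"dz": -1,"az": -0.6,"gripper": 255},{"dz": -1,"gripper": 255},{"dz": -1,"gripper": 255},{"dz": -1,"gripper": 255},{"dz": -1,"gripper": 255},{"dx": 1,"dy": -0.47},{"dx": 1,"dy": -0.47},{"dx": 1,"dy": -0.47},{"dx": 1,"dy": -0.47},{"dx": 1,"dy": -0.47},{"dx": 1,"dy": -0.47},{"dx": 1,"dy": -0.47},{"dx": 1,"dy": -0.47},{"dx": 1,"dy": -0.47},{"dx": 1,"dy": -0.47},{"dx": 1,"dy": -0.47},{"dx": 1,"dy": -0.47},{"dx": 1,"dy": -0.47},{"dx": 1,"dy": -0.47}], "newtons": 20}}

```text
invalid input at $.moves[0]: expected keys dx, dy, dz, ax, ay, az, gripper
```

Emit:
{"method": "arm_command", "body": {"moves": [{"dx": 0,"dy": 0,"dz": -1,"ax": 0,"ay": 0,"az": -0.6,"gripper": 255},{"dx": 0,"dy": 0,"dz": -1,"ax": 0,"ay": 0,"az": -0.6,"gripper": 255},{"dx": 0,"dy": 0,"dz": -1,"ax": 0,"ay": 0,"az": 0,"gripper": 255},{"dx": 0,"dy": 0,"dz": -1,"ax": 0,"ay": 0,"az": 0,"gripper": 255},{"dx": 0,"dy": 0,"dz": -1,"ax": 0,"ay": 0,"az": 0,"gripper": 255},{"dx": 0,"dy": 0,"dz": -1,"ax": 0,"ay": 0,"az": 0,"gripper": 255},{"dx": 1,"dy": -0.47,"dz": 0,"ax": 0,"ay": 0,"az": 0,"gripper": 255},{"dx": 1,"dy": -0.47,"dz": 0,"ax": 0,"ay": 0,"az": 0,"gripper": 255},{"dx": 1,"dy": -0.47,"dz": 0,"ax": 0,"ay": 0,"az": 0,"gripper": 255},{"dx": 1,"dy": -0.47,"dz": 0,"ax": 0,"ay": 0,"az": 0,"gripper": 255},{"dx": 1,"dy": -0.47,"dz": 0,"ax": 0,"ay": 0,"az": 0,"gripper": 255},{"dx": 1,"dy": -0.47,"dz": 0,"ax": 0,"ay": 0,"az": 0,"gripper": 255},{"dx": 1,"dy": -0.47,"dz": 0,"ax": 0,"ay": 0,"az": 0,"gripper": 255},{"dx": 1,"dy": -0.47,"dz": 0,"ax": 0,"ay": 0,"az": 0,"gripper": 255},{"dx": 1,"dy": -0.47,"dz": 0,"ax": 0,"ay": 0,"az": 0,"gripper": 255},{"dx": 1,"dy": -0.47,"dz": 0,"ax": 0,"ay": 0,"az": 0,"gripper": 255},{"dx": 1,"dy": -0.47,"dz": 0,"ax": 0,"ay": 0,"az": 0,"gripper": 255},{"dx": 1,"dy": -0.47,"dz": 0,"ax": 0,"ay": 0,"az": 0,"gripper": 255},{"dx": 1,"dy": -0.47,"dz": 0,"ax": 0,"ay": 0,"az": 0,"gripper": 255},{"dx": 1,"dy": -0.47,"dz": 0,"ax": 0,"ay": 0,"az": 0,"gripper": 255}], "newtons": 20}}

```text
time_s: 1.77
tool_pos: [0.4425, -0.255, 0.406]
ee_rot: [-3.141, 0.0, 0.477]
force: [0.2, -0.7, 0.0]
grip_width: 0.0005
gripper_force: 0.0
```

Emit:
{"method": "arm_command", "body": {"moves": [{"dx": 1,"dy": -0.46,"dz": 0,"ax": 0,"ay": 0,"az": 0,"gripper": 255},{"dx": 1,"dy": -0.46,"dz": 0,"ax": 0,"ay": 0,"az": 0,"gripper": 255},{"dx": 1,"dy": -0.46,"dz": 0,"ax": 0,"ay": 0,"az": 0,"gripper": 255},{"dx": 1,"dy": -0.46,"dz": 0,"ax": 0,"ay": 0,"az": 0,"gripper": 255},{"dx": 1,"dy": -0.46,"dz": 0,"ax": 0,"ay": 0,"az": 0,"gripper": 255},{"dx": 1,"dy": -0.46,"dz": 0,"ax": 0,"ay": 0,"az": 0,"gripper": 255},{"dx": 1,"dy": -0.46,"dz": 0,"ax": 0,"ay": 0,"az": 0,"gripper": 255},{"dx": 1,"dy": -0.46,"dz": 0,"ax": 0,"ay": 0,"az": 0,"gripper": 255},{"dx": 1,"dy": -0.46,"dz": 0,"ax": 0,"ay": 0,"az": 0,"gripper": 255},{"dx": 1,"dy": -0.46,"dz": 0,"ax": 0,"ay": 0,"az": 0,"gripper": 255},{"dx": 1,"dy": -0.46,"dz": 0,"ax": 0,"ay": 0,"az": 0,"gripper": 255},{"dx": 0,"dy": 0,"dz": 0,"ax": 0,"ay": 0,"az": 0,"gripper": 255},{"dx": 0,"dy": 0,"dz": 0,"ax": 0,"ay": 0,"az": 0,"gripper": 255}]}}

```text
time_s: 2.85
tool_pos: [0.6285, -0.0165, 0.405]
ee_rot: [-3.141, 0.002, 0.48]
force: [-0.5, 0.3, -0.2]
grip_width: -0.0001
gripper_force: 0.0
```

Run:
```python
from rig import manip, read_camera
from h import *
print(manip.get_state()["tool_pos"])
a=[]
for n in("scene","side"):
    c=read_camera(n);np.savez(f"{n}1.npz",**c)
    ctr,_=cv2.projectPoints(np.array([[.64,0,.28]]),c["rvec"],c["tvec"],c["K"],c["D"]);u,v=ctr.ravel().astype(int)
    a.append(cv2.resize(c["img"][v-90:v+90,u-60:u+60],None,fx=3.2,fy=3.2))
w=read_camera("wrist");cv2.imwrite("pics/w1.png",w["img"])
cv2.imwrite("pics/b1.png",np.hstack(a))
```

```text
[ 0.62849618 -0.01648654  0.40504394]
```

View pics/b1.png

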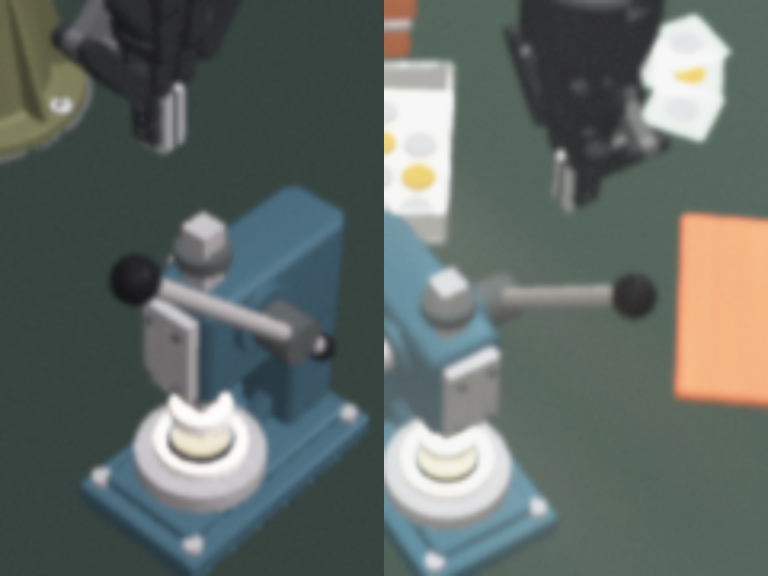

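View pics/w1.png

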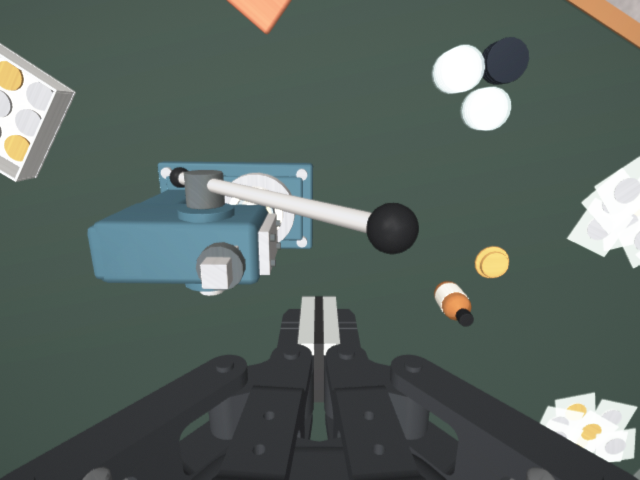

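The crops show the closed fingers hanging above and behind the bar. In the wrist view the hub is at about (205,185), the knob at (392,228) and the fingertips near (320,300). I'll fit the bar's axis from the wrist depth.

Run:
```python
from rig import manip, read_camera
from h import *
from scipy.spatial.transform import Rotation as Ro
s=manip.get_state();w=read_camera("wrist")
K,D=w["K"],w["D"];T=np.array(w["T_tool_cam"])
R=Ro.from_euler("xyz",s["ee_rot"]).as_matrix()
z=w["z_map"]
def pt(u,v,dr=0):
    zz=np.median(z[v-1:v+2,u-1:u+2]);x,y=cv2.undistortPoints(np.array([[[u,v]]],float),K,D).ravel()
    p=np.array([x*zz,y*zz,zz]);p=p*(1+dr/np.linalg.norm(p))
    t=T[:3,:3]@p+T[:3,3];return t,R@t+s["tool_pos"]
piv=np.array([.600,.083,.18]);d=np.array([.459,-.889,0]);n=np.array([.889,.459,0])
for nm,u,v,dr in(("knob",392,228,.014),("bar",350,217,.006),("bar",310,206,.006),("bar",260,195,.006),("hubtop",205,178,0),("pad",320,305,0),("padL",302,300,0),("padR",337,300,0),("ramtop",215,272,0)):
    t,W=pt(u,v,dr);e=W-piv;print(nm,"tool",t.round(4),"world",W.round(4),"s,n,z",round(e@d,4),round(e@n,4),round(e[2],4))
e=s["tool_pos"]-piv;print("tcp s,n",e@d,e@n,s["ee_rot"])
```

```text
knob tool [0.0205 0.0393 0.0855] world [ 0.6638 -0.0439  0.3207] s,n,z 0.1421 -0.0015 0.1407
bar tool [0.0219 0.018  0.1043] world [ 0.6552 -0.0242  0.3019] s,n,z 0.1207 -0.0001 0.1219
bar tool [ 0.0232 -0.0061  0.1282] world [ 0.6454 -0.0023  0.278 ] s,n,z 0.0967 0.0012 0.098
bar tool [ 0.0235 -0.0435  0.1643] world [0.6284 0.0311 0.2419] s,n,z 0.0591 0.0014 0.0619
hubtop tool [ 0.0291 -0.0964  0.2106] world [0.6091 0.0806 0.1957] s,n,z 0.0063 0.007 0.0157
pad tool [0.0105 0.0001 0.014 ] world [ 0.637  -0.0136  0.3922] s,n,z 0.1028 -0.0115 0.2122
padL tool [ 0.0104 -0.0068  0.0185] world [ 0.6337 -0.0075  0.3878] s,n,z 0.0959 -0.0116 0.2078
padR tool [-0.1809  0.027   0.4069] world [ 0.4789 -0.1254 -0.0006] s,n,z 0.1297 -0.2033 -0.1806
ramtop tool [-0.0321 -0.0777  0.1514] world [0.5633 0.036  0.2549] s,n,z 0.0249 -0.0542 0.0749
tcp s,n 0.10272038389252129 -0.021980156523715766 [-3.14156366e+00  6.99493515e-04  4.76728834e-01]
```

The fit agrees with the model to 2 mm. I shift 22 mm sideways, then come down close to the bar.

Emit:
{"method": "arm_command", "body": {"moves": [{"dx": 0.45,"dy": -0.15,"dz": 0,"ax": 0,"ay": 0,"az": 0,"gripper": 255},{"dx": 0.45,"dy": -0.15,"dz": 0,"ax": 0,"ay": 0,"az": 0,"gripper": 255},{"dx": 0,"dy": 0,"dz": 0,"ax": 0,"ay": 0,"az": 0,"gripper": 255},{"dx": 0,"dy": 0,"dz": 0.7,"ax": 0,"ay": 0,"az": 0,"gripper": 255},{"dx": 0,"dy": 0,"dz": 0.7,"ax": 0,"ay": 0,"az": 0,"gripper": 255},{"dx": 0,"dy": 0,"dz": 0.7,"ax": 0,"ay": 0,"az": 0,"gripper": 255},{"dx": 0,"dy": 0,"dz": 0.7,"ax": 0,"ay": 0,"az": 0,"gripper": 255},{"dx": 0,"dy": 0,"dz": 0,"ax": 0,"ay": 0,"az": 0,"gripper": 255},{"dx": 0,"dy": 0,"dz": 0,"ax": 0,"ay": 0,"az": 0,"gripper": 255}]}}

```text
time_s: 3.8
tool_pos: [0.6435, -0.0015, 0.336]
ee_rot: [-3.141, 0.002, 0.476]
force: [-0.6, 0.0, 1.4]
grip_width: 0.0003
gripper_force: 0.0
```

Emit:
{"method": "arm_command", "body": {"moves": [{"dx": 0,"dy": 0,"dz": 0.4,"ax": 0,"ay": 0,"az": 0,"gripper": 255},{"dx": 0,"dy": 0,"dz": 0.4,"ax": 0,"ay": 0,"az": 0,"gripper": 255},{"dx": 0,"dy": 0.25,"dz": 0.4,"ax": 0,"ay": 0,"az": 0,"gripper": 255},{"dx": 0,"dy": 0.25,"dz": 0.4,"ax": 0,"ay": 0,"az": 0,"gripper": 255},{"dx": 0,"dy": 0.25,"dz": 0.4,"ax": 0,"ay": 0,"az": 0,"gripper": 255},{"dx": 0,"dy": 0,"dz": 0,"ax": 0,"ay": 0,"az": 0,"gripper": 255}]}}

```text
time_s: 4.3
tool_pos: [0.6531, -0.0186, 0.2835]
ee_rot: [-3.141, 0.003, 0.476]
force: [0.1, 0.0, 2.2]
grip_width: -0.0002
gripper_force: 0.9
```

Run:
```python
from rig import manip, read_camera
from h import *
s=manip.get_state();print(s["tool_pos"],s["force"])
a=[]
for n in("scene","side"):
    c=read_camera(n)
    ctr,_=cv2.projectPoints(np.array([[.64,0,.24]]),c["rvec"],c["tvec"],c["K"],c["D"]);u,v=ctr.ravel().astype(int)
    a.append(cv2.resize(c["img"][v-80:v+80,u-60:u+60],None,fx=3.2,fy=3.2))
cv2.imwrite("pics/b2.png",np.hstack(a))
```

```text
[ 0.65306012 -0.01858366  0.28347927] [0.12948262 0.00243522 2.20690003]
```

View pics/b2.png

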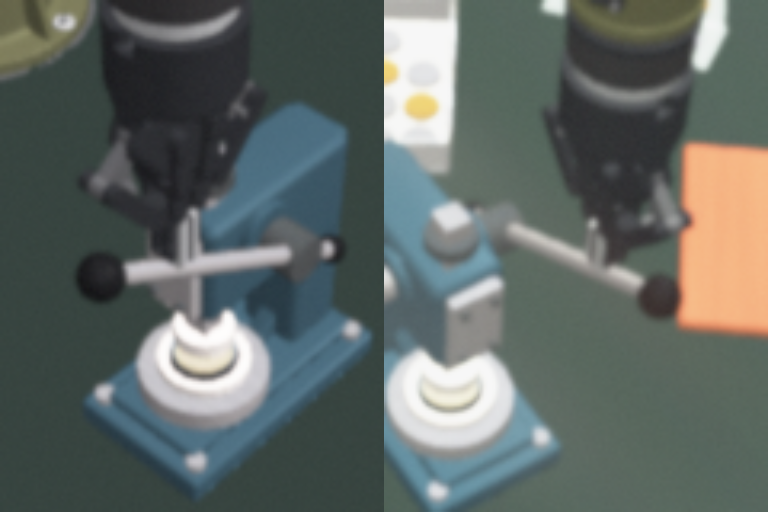

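The finger sits on top of the bar about 125 mm out, and the handle is partly down at 2.2 N. I continue along the arc.

Emit:
{"method": "arm_command", "body": {"moves": [{"dx": 0,"dy": 0.15,"dz": 0.4,"ax": 0,"ay": 0,"az": 0,"gripper": 255},{"dx": 0,"dy": 0.15,"dz": 0.4,"ax": 0,"ay": 0,"az": 0,"gripper": 255},{"dx": 0,"dy": 0.1,"dz": 0.4,"ax": 0,"ay": 0,"az": 0,"gripper": 255},{"dx": 0,"dy": 0.1,"dz": 0.4,"ax": 0,"ay": 0,"az": 0,"gripper": 255},{"dx": 0,"dy": 0.05,"dz": 0.4,"ax": 0,"ay": 0,"az": 0,"gripper": 255},{"dx": 0,"dy": 0,"dz": 0.4,"ax": 0,"ay": 0,"az": 0,"gripper": 255},{"dx": 0,"dy": 0,"dz": 0.4,"ax": 0,"ay": 0,"az": 0,"gripper": 255},{"dx": 0,"dy": 0,"dz": 0.2,"ax": 0,"ay": 0,"az": 0,"gripper": 255},{"dx": 0,"dy": 0,"dz": 0.2,"ax": 0,"ay": 0,"az": 0,"gripper": 255}]}}

```text
time_s: 5.15
tool_pos: [0.6594, -0.0297, 0.2057]
ee_rot: [3.141, 0.001, 0.477]
force: [0.1, -2.9, 5.8]
grip_width: 0.0002
gripper_force: 2.7
```

Now small steps towards the stop, expected at a TCP height of about 0.18.

Emit:
{"method": "arm_command", "body": {"moves": [{"dx": 0,"dy": 0,"dz": 0.2,"ax": 0,"ay": 0,"az": 0,"gripper": 255},{"dx": 0,"dy": 0,"dz": 0.2,"ax": 0,"ay": 0,"az": 0,"gripper": 255},{"dx": 0,"dy": 0,"dz": 0.2,"ax": 0,"ay": 0,"az": 0,"gripper": 255},{"dx": 0,"dy": 0,"dz": 0.15,"ax": 0,"ay": 0,"az": 0,"gripper": 255},{"dx": 0,"dy": 0,"dz": 0,"ax": 0,"ay": 0,"az": 0,"gripper": 255}]}}

```text
time_s: 5.57
tool_pos: [0.659, -0.0288, 0.1869]
ee_rot: [-3.14, 0.001, 0.478]
force: [-0.6, 0.3, 4.4]
grip_width: 0.0
gripper_force: 2.0
```

Emit:
{"method": "arm_command", "body": {"moves": [{"dx": 0,"dy": 0,"dz": 0.1,"ax": 0,"ay": 0,"az": 0,"gripper": 255},{"dx": 0,"dy": 0,"dz": 0.1,"ax": 0,"ay": 0,"az": 0,"gripper": 255},{"dx": 0,"dy": 0,"dz": 0,"ax": 0,"ay": 0,"az": 0,"gripper": 255}]}}

```text
time_s: 5.82
tool_pos: [0.659, -0.0285, 0.1828]
ee_rot: [-3.14, -0.0, 0.478]
force: [-2.8, 1.2, 7.7]
grip_width: 0.0
gripper_force: 3.6
```

Emit:
{"method": "arm_command", "body": {"moves": [{"dx": 0,"dy": 0,"dz": 0.1,"ax": 0,"ay": 0,"az": 0,"gripper": 255},{"dx": 0,"dy": 0,"dz": 0.1,"ax": 0,"ay": 0,"az": 0,"gripper": 255},{"dx": 0,"dy": 0,"dz": 0,"ax": 0,"ay": 0,"az": 0,"gripper": 255}]}}

```text
time_s: 6.07
tool_pos: [0.6592, -0.0281, 0.1792]
ee_rot: [-3.14, -0.001, 0.478]
force: [-5.9, 3.3, 16.1]
grip_width: 0.0002
gripper_force: 7.0
```

Emit:
{"method": "arm_command", "body": {"moves": [{"dx": 0,"dy": 0,"dz": 0.1,"ax": 0,"ay": 0,"az": 0,"gripper": 255},{"dx": 0,"dy": 0,"dz": 0,"ax": 0,"ay": 0,"az": 0,"gripper": 255},{"dx": 0,"dy": 0,"dz": 0,"ax": 0,"ay": 0,"az": 0,"gripper": 255}]}}

```text
time_s: 6.32
tool_pos: [0.6598, -0.0283, 0.1779]
ee_rot: [-3.141, -0.003, 0.478]
force: [-6.1, 2.3, 18.1]
grip_width: -0.0004
gripper_force: 8.2
```

Run:
```python
from rig import manip, read_camera
from h import *
s=manip.get_state();print(s["tool_pos"],s["force"])
piv=np.array([.600,.083,.18]);d=np.array([.459,-.889,0])
a=[]
for n in("scene","side"):
    c=read_camera(n);W=cloud(c)
    m=(c["img"].max(2)<60)&(np.hypot(W[...,0]-.69,W[...,1]+.089)<.035)&(abs(W[...,2]-.128)<.04)
    q=W[m];print(n,m.sum(),np.median(q,0),((q-piv)@d).mean())
    if n=="side": C=c["tvec"]
    for t in(.9,1.0,1.05,1.1):
        f=.785-t;P=piv+.2*(np.cos(f)*d+np.sin(f)*np.array([0,0,1]))
        print(t,cv2.projectPoints(P[None],c["rvec"],c["tvec"],c["K"],c["D"])[0].ravel().round(1))
    v,u=np.nonzero(m);print("px",u.mean(),v.mean())
    ctr,_=cv2.projectPoints(np.array([[.64,0,.17]]),c["rvec"],c["tvec"],c["K"],c["D"]);u,v=ctr.ravel().astype(int)
    a.append(cv2.resize(c["img"][v-80:v+80,u-60:u+60],None,fx=3.2,fy=3.2))
cv2.imwrite("pics/b3.png",np.hstack(a))
```

```text
[ 0.65975915 -0.02826034  0.17790702] [-6.08406212  2.30695702 18.11383839]
scene 146 [ 0.69407782 -0.09066392  0.13751453] 0.1968577809777029
0.9 [278.6 317.6]
1.0 [280.3 323. ]
1.05 [281.4 325.4]
1.1 [282.7 327.6]
px 281.04794520547944 324.6575342465753
side 6 [ 0.68704524 -0.10182817  0.13430868] 0.20449589081573016
0.9 [384.2 296.5]
1.0 [382.3 300.5]
1.05 [381.2 302.2]
1.1 [380.  303.7]
px 381.8333333333333 306.0
```

View pics/b3.png

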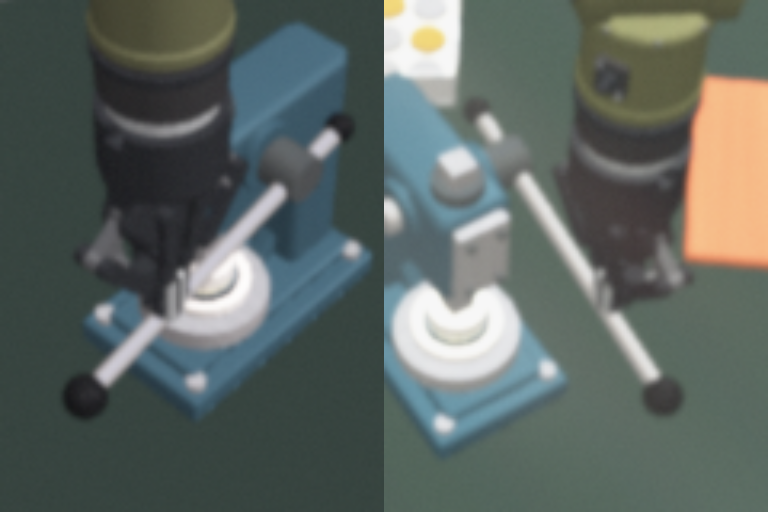

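The handle reads about 1.04 rad, so it is at the stop, with force well above the lid's 7 N. One more small push, hold, then ride back up along the same arc.

Emit:
{"method": "arm_command", "body": {"moves": [{"dx": 0,"dy": 0,"dz": 0.1,"ax": 0,"ay": 0,"az": 0,"gripper": 255},{"dx": 0,"dy": 0,"dz": 0.1,"ax": 0,"ay": 0,"az": 0,"gripper": 255},{"dx": 0,"dy": 0,"dz": 0,"ax": 0,"ay": 0,"az": 0,"gripper": 255}]}}

```text
time_s: 6.67
tool_pos: [0.6599, -0.0281, 0.1769]
ee_rot: [-3.142, -0.005, 0.478]
force: [-14.0, 2.4, 39.8]
grip_width: -0.0002
gripper_force: 18.0
```

Emit:
{"method": "arm_command", "body": {"moves": [{"dx": 0,"dy": 0,"dz": -0.2,"ax": 0,"ay": 0,"az": 0,"gripper": 255},{"dx": 0,"dy": 0,"dz": -0.2,"ax": 0,"ay": 0,"az": 0,"gripper": 255},{"dx": 0,"dy": 0,"dz": -0.2,"ax": 0,"ay": 0,"az": 0,"gripper": 255},{"dx": 0,"dy": 0,"dz": -0.2,"ax": 0,"ay": 0,"az": 0,"gripper": 255},{"dx": 0,"dy": 0,"dz": -0.2,"ax": 0,"ay": 0,"az": 0,"gripper": 255},{"dx": 0,"dy": 0,"dz": -0.3,"ax": 0,"ay": 0,"az": 0,"gripper": 255},{"dx": 0,"dy": 0,"dz": -0.3,"ax": 0,"ay": 0,"az": 0,"gripper": 255},{"dx": 0,"dy": 0,"dz": 0,"ax": 0,"ay": 0,"az": 0,"gripper": 255}]}}

```text
time_s: 7.33
tool_pos: [0.6598, -0.0294, 0.2117]
ee_rot: [3.142, -0.001, 0.477]
force: [-0.4, -1.5, 3.3]
grip_width: 0.0002
gripper_force: 1.6
```

It was firmly on the stop (40 N), and the finger is still in contact on the way up. Continuing the ride.

Emit:
{"method": "arm_command", "body": {"moves": [{"dx": 0,"dy": 0,"dz": -0.35,"ax": 0,"ay": 0,"az": 0,"gripper": 255},{"dx": 0,"dy": 0,"dz": -0.35,"ax": 0,"ay": 0,"az": 0,"gripper": 255},{"dx": 0,"dy": -0.05,"dz": -0.35,"ax": 0,"ay": 0,"az": 0,"gripper": 255},{"dx": 0,"dy": -0.1,"dz": -0.35,"ax": 0,"ay": 0,"az": 0,"gripper": 255},{"dx": 0,"dy": -0.1,"dz": -0.35,"ax": 0,"ay": 0,"az": 0,"gripper": 255},{"dx": 0,"dy": -0.1,"dz": -0.35,"ax": 0,"ay": 0,"az": 0,"gripper": 255},{"dx": 0,"dy": -0.15,"dz": -0.35,"ax": 0,"ay": 0,"az": 0,"gripper": 255},{"dx": 0,"dy": -0.2,"dz": -0.35,"ax": 0,"ay": 0,"az": 0,"gripper": 255},{"dx": 0,"dy": 0,"dz": 0,"ax": 0,"ay": 0,"az": 0,"gripper": 255}]}}

```text
time_s: 8.08
tool_pos: [0.6518, -0.013, 0.2824]
ee_rot: [3.141, -0.002, 0.478]
force: [-1.6, 1.6, 1.4]
grip_width: 0.0001
gripper_force: 1.0
```

Emit:
{"method": "arm_command", "body": {"moves": [{"dx": 0,"dy": -0.2,"dz": -0.25,"ax": 0,"ay": 0,"az": 0,"gripper": 255},{"dx": 0,"dy": -0.2,"dz": -0.25,"ax": 0,"ay": 0,"az": 0,"gripper": 255},{"dx": 0,"dy": -0.2,"dz": -0.25,"ax": 0,"ay": 0,"az": 0,"gripper": 255},{"dx": 0,"dy": -0.1,"dz": -0.25,"ax": 0,"ay": 0,"az": 0,"gripper": 255},{"dx": 0,"dy": 0,"dz": -0.25,"ax": 0,"ay": 0,"az": 0,"gripper": 255},{"dx": 0,"dy": 0,"dz": -0.25,"ax": 0,"ay": 0,"az": 0,"gripper": 255},{"dx": 0,"dy": 0,"dz": -0.25,"ax": 0,"ay": 0,"az": 0,"gripper": 255},{"dx": 0,"dy": 0,"dz": -0.25,"ax": 0,"ay": 0,"az": 0,"gripper": 255},{"dx": 0,"dy": 0,"dz": -1,"ax": 0,"ay": 0,"az": 0,"gripper": 255},{"dx": 0,"dy": 0,"dz": -1,"ax": 0,"ay": 0,"az": 0,"gripper": 255},{"dx": 0,"dy": 0,"dz": -1,"ax": 0,"ay": 0,"az": 0,"gripper": 255},{"dx": 0,"dy": 0,"dz": 0,"ax": 0,"ay": 0,"az": 0,"gripper": 255},{"dx": 0,"dy": 0,"dz": 0,"ax": 0,"ay": 0,"az": 0,"gripper": 255},{"dx": 0,"dy": 0,"dz": 0,"ax": 0,"ay": 0,"az": 0,"gripper": 255}]}}

```text
time_s: 9.25
tool_pos: [0.6436, 0.0014, 0.4045]
ee_rot: [-3.142, 0.0, 0.477]
force: [-0.0, -0.1, -0.6]
grip_width: -0.0
gripper_force: 0.0
```

Run:
```python
from rig import manip, read_camera
from h import *
s=manip.get_state();print(s["tool_pos"],s["force"])
a=[]
for n in("scene","side"):
    c=read_camera(n);W=cloud(c);o=dict(np.load(n+"0.npz"))
    for nm,p in(("knob",(.665,-.043,.321)),):
        u,v=cv2.projectPoints(np.array([p]),c["rvec"],c["tvec"],c["K"],c["D"])[0].ravel().astype(int)
        for k in(o,c):
            m=k["img"][v-15:v+16,u-15:u+16].max(2)<60;y,x=np.nonzero(m);print(n,m.sum(),x.mean()+u-15,y.mean()+v-15)
    ctr,_=cv2.projectPoints(np.array([[.60,0,.15]]),c["rvec"],c["tvec"],c["K"],c["D"]);u,v=ctr.ravel().astype(int)
    a.append(cv2.resize(c["img"][v-80:v+80,u-60:u+60],None,fx=3.2,fy=3.2))
cv2.imwrite("pics/b4.png",np.hstack(a))
```

```text
[0.64358763 0.00137193 0.40453316] [-0.03824798 -0.08574357 -0.64789381]
scene 216 297.287037037037 236.73611111111111
scene 218 297.29816513761466 236.73853211009174
side 111 374.52252252252254 228.77477477477478
side 106 374.50943396226415 228.76415094339623
```

View pics/b4.png

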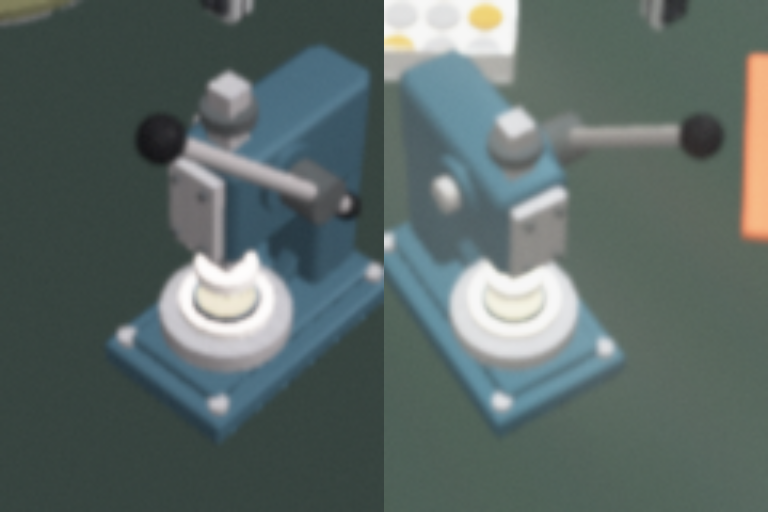

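The pictures show the handle back at its start pixel in both views, the capsule in its nest and the finger clear of the press. I'm handing the job in.

```bash
python3 -c "
from rig import manip
print(manip.finish_job())"
```

```text
the job is handed in; nothing more can be done
None
```

I pressed the handle to its stop (about 40 N), let it ride back up under the finger to its rest, and handed the job in at about 9 s; the lid being fully home is inferred from the handle angle and force, and no verdict came back.

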